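# Tip the sample case's lid over, catch it and let it down

## Task

The lid of the plywood sample case stands open, leaning back past upright. With a fingertip, tip it forward past upright so that it starts to fall by itself, catch it on a finger while it is still well up, and ease it down gently on the finger until it is fully shut, with no drop or slam. Touch the lid with the fingers only, do not grip or squeeze it, disturb none of the loose things around the case, and finish with the hand clear of everything.

Things in the scene. Friction and masses are not known exactly. Their poses are not given: they have to be found in the camera images.
- case: Open-topped plywood sample case, fixed to the table, 120 (its x) x 130 (its y) x 75 mm high, walls 8 mm, with a felt wheel and a wedge lying inside (fixed; at most 40 mm above the table). Origin at the centre of its underside; z up, its own x points from its front towards the hinge side, which is to the robot's left (world +y) give or take 0.35 rad; so the front, where the lid comes down, is on the robot's right.
- lid_hinge (a point): Middle of the hinge line, on the top rim of the case on its own +x side (the robot's left), 75 mm above the table, 60 mm from the case's origin along its x. The hinge line runs along the case's y.
- lid_edge (a point): Middle of the lid's free edge, on its lower (inner) face; moves with the lid. The lid is a plywood board 8 mm thick, 130 mm wide along the hinge, 145 mm from hinge line to free edge, about 0.3 kg. Shut, its lower face lies on the case's rim and it juts out 25 mm past the case's front wall as a lip that can be supported from beneath.
- lid (a joint): Angle of the lid: 0 is shut, pi/2 is upright, it grows as the lid opens, stop at 1.92. At the start it rests against the stop; let go beyond about 1.5 it sinks back to the stop; below about 1.5 it falls shut by itself. The hinge is damped: the fall begins slowly (about 2 s from 1.3 to 0.6 rad and 1 s more to shut; roughly 0.15 rad/s at 1.3 rad and 0.45 rad/s at 0.9 rad), and ends with a slam at about 0.7 rad/s.
- jar: Glass jar with a grey lid, 71 mm across, 102 mm high, loose; origin at the centre of its underside. Leave alone.
- wedge: Beech wedge 30 x 75 x 22 mm, loose; origin at the centre of its underside. Leave alone.
- block: Wood block 42 x 60 x 30 mm, loose; origin at the centre of its underside. Leave alone.

How it is judged:
On the way, in this order (a step that is already met when the one before it is completed fails the run):
1. the lid has been tipped past upright and falls by itself, touched by nothing (value of joint lid between 0.5 and 1.5 rad and velocity of joint lid below -0.02 rad/s and contact force between each of the arm, the fingers and case below 0.01 N), for 0.06 s.
2. the lid is caught on the fingers well above shut and kept from falling freely (value of joint lid between 0.4 and 1.4 rad and velocity of joint lid between -0.45 and 0.45 rad/s and contact force between the fingers and case above 0.2 N), for 0.1 s.
At the end, for the whole second after the job is handed in: The lid is shut (within 0.03 rad) and still, and the jar, wedge and block stand within 10 mm of where they stood (value of joint lid below 0.03 rad and velocity of joint lid between -0.05 and 0.05 rad/s and distance of each of jar, wedge, block from where it was at the start of the episode below 0.01 m); the robot touches nothing.
It fails at once if the lid or case is touched by the hand or arm, not the fingers (contact force between the arm and case above 2 N).
It fails at once if the lid slams or drops: it closes faster than 0.5 rad/s somewhere between 0.6 and 0.04 rad (value of joint lid between 0.04 and 0.6 rad and velocity of joint lid below -0.5 rad/s).
It fails at once if the lid or case is squeezed or pressed with more than 20 N (contact force between the fingers and case above 20 N).
It fails at once if the jar, wedge or block is shifted or lifted by more than 10 mm (distance of any of jar, wedge, block from where it was at the start of the episode above 0.01 m).
It also fails if it takes over 48 s, if anything falls off the work surface, if the arm or the gripper's body presses on something with over 40 N, if the wrist force passes 120 N, or if a joint passes its speed limit or range.

## Robot

A 7-joint arm with a two-finger parallel gripper is mounted at the origin on the work surface; the furniture and walls round the work are solid. World frame = base frame: x ahead of the robot, y to its left, z up, the work surface at z = 0. Lengths are in m, angles in rad, forces in N, time in s.
With the tool pointing down it reaches from about 0.4 to 0.875 m from the base axis. Payload 19.3 kg.
Tool frame: the origin (TCP) lies between the finger pads; the fingertips stand 14 mm ahead of it and the grasp point (between the pads) lies 5 mm behind it; z points along the fingers, y is the direction in which the jaws open and shut (so a half turn about z gives the same grasp; the last joint's range is limited). The gripper opens to 85 mm and grips with 20 to 120 N. Pads are 22 mm wide; open, the fingers measure 114 mm over their backs; the gripper's body (76 mm by 85 mm) begins 54 mm behind the grasp point. The pads swing forward as they close: fully open they stand 13 mm farther back than shut.
Start: joints at [-1.249, 0.521, -0.036, 1.599, 0.021, 1.021, -0.113], TCP at [0.239, 0.578, 0.245] pointing down, gripper open.
Joint ranges: [-2.91, 2.91], [-0.3, 2.13], [-1.5, 1.42], [0.17, 2.43], [-1.26, 4.41], [0.16, 1.93], [-2.52, 2.52]. Speed limits (rad/s): [1.89, 1.89, 2.39, 2.39, 3.01, 3.01, 3.01].

## Interface

Orientations are given as a unit quaternion [w, x, y, z].
In Python, from cell import observe, camera, calibration, sign_off, masks_of gives the robot as it stands.
- The arm moves only by the tool step_arm, never from a script. Its argument "commands" is a list of rows, each a list of 7 numbers: the shift along the tool's x, y, z normalised to -1 to 1, where 1 is 3 cm, then the turn, a rotation vector about the tool's x, y, z normalised to -1 to 1, where 1 is 5 degrees, then the closure, from 0 (fully open) to 1 (shut). A call has exactly 10 rows; each row shifts and turns the pose as measured when the row begins, along the tool's axes as they then stand; what a row does not reach is not made up. A row lasts 1/12 s, in which the tool goes at most 41.7 mm and 7.16 degrees, less where a joint would pass 70% of its speed; a pose out of reach is approached as far as the arm can. A call with a number of a shift or a turn outside -1 to 1 is refused whole. A call with a gripper value outside its range is refused whole. The fingers move at their own pace and stop on an object; "force" is the grip in N (left out, the last holds). Time passes only in rows, so rows that do not move let the fingers close, or fill a call up. It gives the time, the measured TCP pose, the force and the opening at its end, in the units of the state.
- observe(): the state, without advancing time (a new reading comes with each control period).
- camera(name): name is "scene" or "top"; returns the picture (420x560x3 uint8, red, green, blue); there is no depth.
- calibration(name): a dict with "K" (3x3 intrinsics, pixels), "dist_coeffs" ([k1, k2, p1, p2, k3] as OpenCV has them; the pictures are not rectified), "rvec" (rotation vector, rad) and "tvec" (3), from world to camera coordinates, as OpenCV has them. Camera axes: x right, y down, z forward; pixel columns grow to the right and rows downward; lengths in m; the calibration is good to about 2 mm. A picture is of the moment at which its call begins. calibration takes no time and is no camera call.
- sign_off(): hands the job in, once; it reports no verdict.
Trained networks look in the newest picture that a camera, given by its name, has taken for a name from the list of things; names that differ only in an ending like _2 or _b are one class to them, and where a whole thing is asked for, a point or a joint stands for the part that bears it (a point fixed in the world has none). Each returns a list of dicts, best first, with "confidence" (0 to 1); they miss things now and then, are a little off and sometimes report something else, mostly with a low value. They report only what shows in the picture. A call takes as long as a camera call.
- masks_of(camera, thing): "pixels" (420x560 bool, what is visible of it) and "rect" ([left, top, right, bottom] in pixels, round what is visible of it).
The state is a dict: "time": time; "q": joint angles; "dq": joint speeds; "joint_torque": joint torques, N m; "ee_pos": TCP position; "tool_rot": TCP orientation; "ft_force": force on the tool from outside, world axes, zero at the start; "moment": the same for the moment, N m; "grip_width": finger opening in m.
Only numpy, scipy, OpenCV 4.12 (cv2) and the standard library are available. Lean on these libraries where they do the work, as an engineer would, in place of code of your own. Each camera call takes 0.05 s, during which the arm holds its last target.

## Working session

There is one attempt and no reset: what is moved stays moved. The work goes in short steps, Python scripts to look and compute and a tool call to move; the robot and the scene stay as the last step left them, time stands still between calls to the robot, and variables do not carry over. Pictures are saved under pics/ and viewed, and the job is handed in when it is done.

Besides the shell and the picture viewer there is one more tool, called after ">>>" as name([rows], argument=value, ...), one row to a line, values as JSON. step_arm: Moves the arm, as the interface text tells. Its arguments: {"type":"object","properties":{"commands":{"type":"array","items":{"type":"array","items":{"type":"number"}}},"force":{"type":"number"}},"required":["commands"]}

```bash
mkdir -p pics; ls; python3 - <<'E'
from cell import *
import cv2, json
s=observe(); print(s)
for n in("scene","top"):
    im=camera(n); cv2.imwrite(f"pics/{n}0.png",im[:,:,::-1]); print(n,calibration(n))
print(observe()['time'])
E
```

```text
pics
{'time': 0.0, 'q': array([-1.24923502,  0.52202501, -0.03632497,  1.59999858,  0.02119444,
        1.02111246, -0.11278448]), 'dq': array([-8.65285670e-05, -2.19005534e-04, -3.57879783e-04,  2.81389766e-04,
       -1.74073425e-03, -8.97088218e-04, -1.95870207e-04]), 'joint_torque': array([ 1.21269454e-04, -9.27066922e+01,  1.97986789e+00, -3.69946146e+01,
        1.77979062e-02,  7.83063238e-03,  7.63193430e-05]), 'ee_pos': array([0.23854506, 0.5773349 , 0.24472228]), 'tool_rot': array([-7.33873110e-05,  1.94630215e-01,  9.80876518e-01, -5.74631184e-04]), 'ft_force': array([ 0.07966336,  0.25004195, -0.7807004 ]), 'moment': array([-0.01662061, -0.00578385,  0.01799463]), 'grip_width': 0.08530664612562325}
scene {'K': array([[497.69604585,   0.        , 283.29703949],
       [  0.        , 497.69604585, 211.65813006],
       [  0.        ,   0.        ,   1.        ]]), 'dist_coeffs': array([0.05741584, 0.        , 0.        , 0.        , 0.        ]), 'rvec': array([ 2.1257356 , -0.86386109,  0.43754746]), 'tvec': array([-0.39578619,  0.29741573,  0.98352997])}
top {'K': array([[539.03585496,   0.        , 285.52217157],
       [  0.        , 539.03585496, 204.78092154],
       [  0.        ,   0.        ,   1.        ]]), 'dist_coeffs': array([-0.17227197,  0.        ,  0.        ,  0.        ,  0.        ]), 'rvec': array([ 2.01442472, -2.19903479,  0.23409332]), 'tvec': array([0.03597214, 0.56517639, 1.23314516])}
0.1
```

View pics/scene0.png

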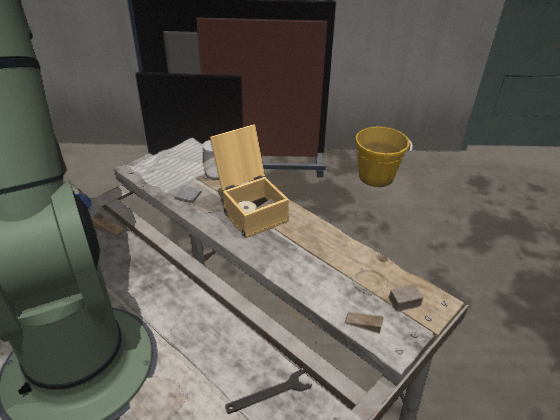

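View pics/top0.png

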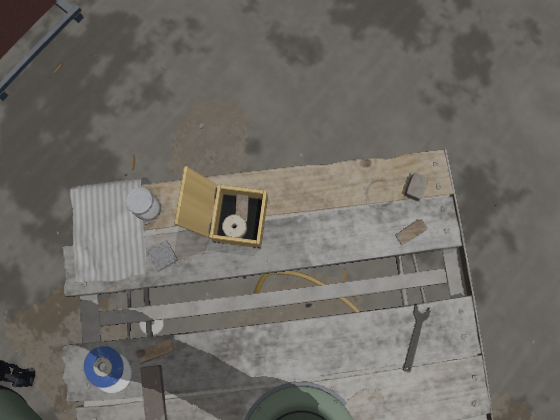

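```bash
cat > h.py <<'E'
import numpy as np, cv2
from cell import *
C={n:calibration(n) for n in("scene","top")}
def proj(n,P):
    c=C[n]; return cv2.projectPoints(np.float64(P).reshape(-1,1,3),c['rvec'],c['tvec'],c['K'],c['dist_coeffs'])[0].reshape(-1,2)
def ray(n,uv):
    c=C[n]; R=cv2.Rodrigues(c['rvec'])[0]
    p=cv2.undistortPoints(np.float64(uv).reshape(-1,1,2),c['K'],c['dist_coeffs']).reshape(-1,2)
    d=np.c_[p,np.ones(len(p))]@R
    return -R.T@c['tvec'].ravel(), d
def onz(n,uv,z):
    o,d=ray(n,uv); return o+d*((z-o[2])/d[:,2])[:,None]
E
python3 - <<'E'
from h import *
P=[[0,0,0],[.5,0,0],[.5,.3,0],[.239,.577,.245]]
for n in C: print(n,proj(n,P).round(), -cv2.Rodrigues(C[n]['rvec'])[0].T@C[n]['tvec'])
for n in("scene","top"):
    im=camera(n)
    cv2.imwrite(f"pics/{n}1.png",cv2.resize(im[100:300,100:330] if n=="scene" else im[130:300,50:280],None,fx=3.4,fy=3,interpolation=cv2.INTER_CUBIC)[:,:,::-1])
    for t in("case","lid","lid_edge","jar","wedge","block"):
        for m in masks_of(n,t)[:3]: print(n,t,m['confidence'],m['rect'],m['pixels'].sum(), np.argwhere(m['pixels']).mean(0)[::-1].round(1))
E
```

```text
scene [[ 80. 364.]
 [267. 243.]
 [195. 191.]
 [ 34. 107.]] [-0.13623521 -0.6720622   0.86151401]
top [[301. 443.]
 [283. 236.]
 [163. 247.]
 [ 14. 364.]] [0.28804299 0.00406975 1.32603922]
scene case 0.73 [208.9, 121.7, 288.9, 238.3] 5352 [247.1 182.7]
scene lid 0.89 [209.7, 121.7, 268.6, 189.1] 2441 [237.4 155.8]
scene lid_edge 0.95 [209.1, 125.2, 265.4, 187.2] 2362 [237.5 156.1]
scene jar 0.94 [202.3, 141.6, 216.8, 176.2] 382 [209.1 160.2]
scene wedge 0.75 [346.9, 310.3, 381.3, 333.2] 519 [364.7 321.4]
scene block 0.69 [387.9, 288.2, 422.6, 310.1] 686 [405.  297.5]
top case 0.66 [175.2, 164.9, 270.5, 250.0] 5086 [221.1 210.2]
top lid 0.87 [175.1, 167.9, 216.7, 240.4] 1985 [195.2 202.2]
top lid_edge 0.7 [173.4, 166.9, 221.0, 234.4] 2007 [195.  202.3]
top jar 0.68 [124.4, 185.3, 159.7, 221.0] 914 [142.6 203.5]
top jar 0.67 [172.4, 168.7, 265.8, 246.8] 5034 [221.3 210.4]
top wedge 0.77 [396.1, 218.4, 429.4, 243.9] 368 [411.3 231.5]
top block 0.66 [405.6, 173.4, 428.1, 203.1] 422 [415.8 186.2]
```

View zooms.

View pics/scene1.png

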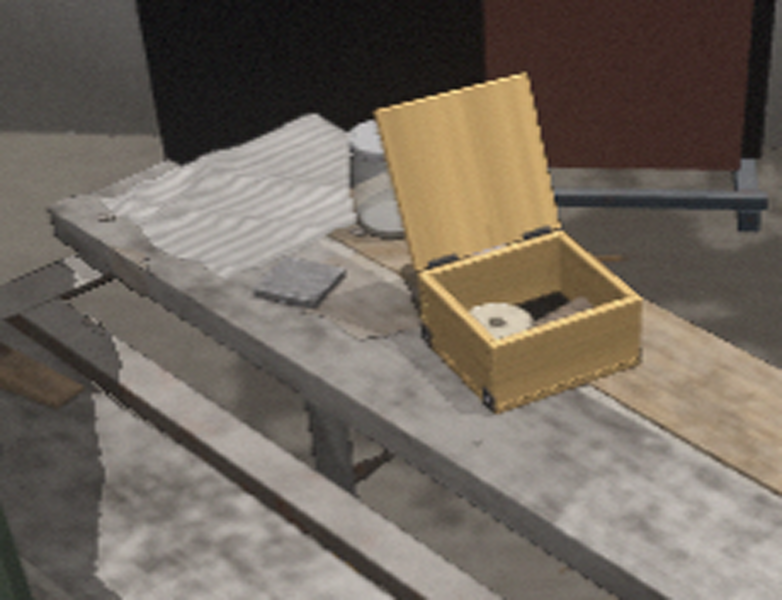

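View pics/top1.png

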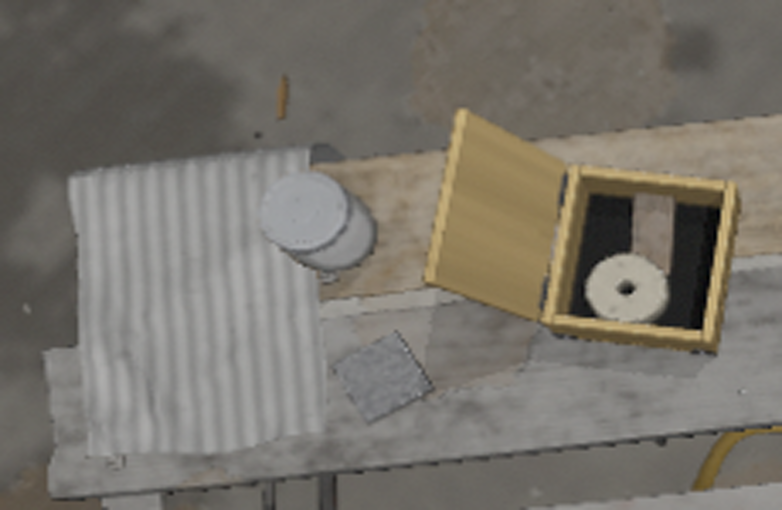

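```bash
cat > fit.py <<'E'
from h import *
from scipy.optimize import least_squares
T=lambda l:np.float64(l)/[3.4,3]+[50,130]
S=lambda l:np.float64(l)/[3.4,3]+[100,100]
# case coordinates: x towards hinge, y
def M(p):
    x,y,a,th=p; c,s=np.cos(a),np.sin(a)
    X=lambda P:np.c_[x+c*P[:,0]-s*P[:,1],y+s*P[:,0]+c*P[:,1],P[:,2]]
    # with a ~ pi/2: case x-> +y world, case y -> -x world (near = +y case)
    nf,ff,nh,fh=[-.06,.065],[-.06,-.065],[.06,.065],[.06,-.065]
    L=lambda sy:[.06-.145*np.cos(th),sy*.065,.075+.145*np.sin(th)]
    top=np.array([ff+[.075],nf+[.075],nh+[.075],L(-1),L(1)])
    sc=np.array([nh+[.075],nf+[.075],ff+[.075],nf+[0],ff+[0],L(1),L(-1)])
    return X(top),X(sc)
T0=T([[738,183],[718,352],[543,325],[460,110],[427,283]])
S0=S([[420,272],[493,345],[641,297],[497,412],[640,362],[378,112],[527,76]])
def f(p):
    a,b=M(p); return np.r_[proj('top',a)-T0,proj('scene',b)-S0].ravel()
if __name__=="__main__":
    r=least_squares(f,[.55,.15,1.57,1.9]); print(r.x); print(r.fun.reshape(-1,2).round(1))
    x,y,a,th=r.x
    print('hinge',x+.06*np.cos(a),y+.06*np.sin(a))
    print('jar',onz('top',T([[318,245],[305,212]]),.05), onz('top',T([[305,212]]),.102))
E
python3 fit.py
```

```text
[0.54978888 0.09701612 1.351529   1.96503557]
[[ 1.4  0.1]
 [-0.4 -2.8]
 [ 0.7 -0.5]
 [ 1.  -0.5]
 [ 0.3  0.2]
 [-1.2 -0.3]
 [-0.5  0.5]
 [ 0.3 -0. ]
 [-0.9  0.7]
 [-0.2  0.5]
 [-1.9 -1.1]
 [-0.8 -1.9]]
hinge 0.5628397579768383 0.15557954283939326
jar [[0.58213425 0.33437962 0.05      ]
 [0.61067991 0.34319215 0.05      ]] [[0.5975321  0.32937254 0.102     ]]
```

```bash
cat >> h.py <<'E'
def overlay(n,p,path,crop,th=None,im=None):
    x,y,a,t0=p; th=t0 if th is None else th
    c,s=np.cos(a),np.sin(a)
    X=lambda P:np.array([[x+c*q[0]-s*q[1],y+s*q[0]+c*q[1],q[2]] for q in P])
    im=camera(n) if im is None else im
    l,t,r,b=crop; k=min(800/(r-l),600/(b-t)); g=cv2.resize(im[t:b,l:r],None,fx=k,fy=k,interpolation=cv2.INTER_CUBIC)[:,:,::-1].copy()
    e=[[(-.06,-.065,z),(-.06,.065,z),(.06,.065,z),(.06,-.065,z)] for z in(0,.075)]
    C,S=np.cos(th),np.sin(th)
    for o in(0,.008):
        e.append([(.06+S*o,-.065,.075+C*o),(.06-.145*C+S*o,-.065,.075+.145*S+C*o),(.06-.145*C+S*o,.065,.075+.145*S+C*o),(.06+S*o,.065,.075+C*o)])
    for i,q in enumerate(e):
        uv=(proj(n,X(q))-[l,t]+.5)*k
        cv2.polylines(g,[np.int32(uv*16)],True,[(255,0,0),(0,0,255),(0,255,0),(255,0,255)][i],1,cv2.LINE_AA,4)
    cv2.imwrite(path,g)
E
python3 - <<'E'
from h import *; from fit import *
r=least_squares(lambda p:np.r_[f(np.r_[p,1.92])],[.55,.1,1.35],loss='soft_l1'); print(r.x); np.save('p.npy',np.r_[r.x,1.92])
for n,c in(('scene',(190,110,310,250)),('top',(120,150,280,260))): overlay(n,np.r_[r.x,1.92],f'pics/ov_{n}.png',c)
E
```

```text
[0.55049577 0.09838481 1.36102729]
```

View pics/ov_scene.png

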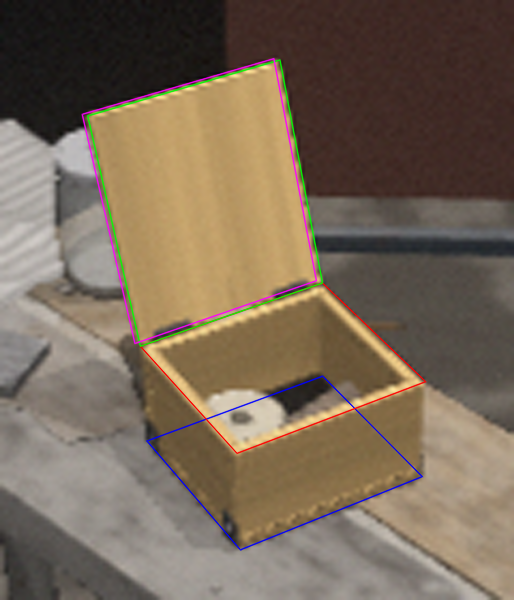

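View pics/ov_top.png

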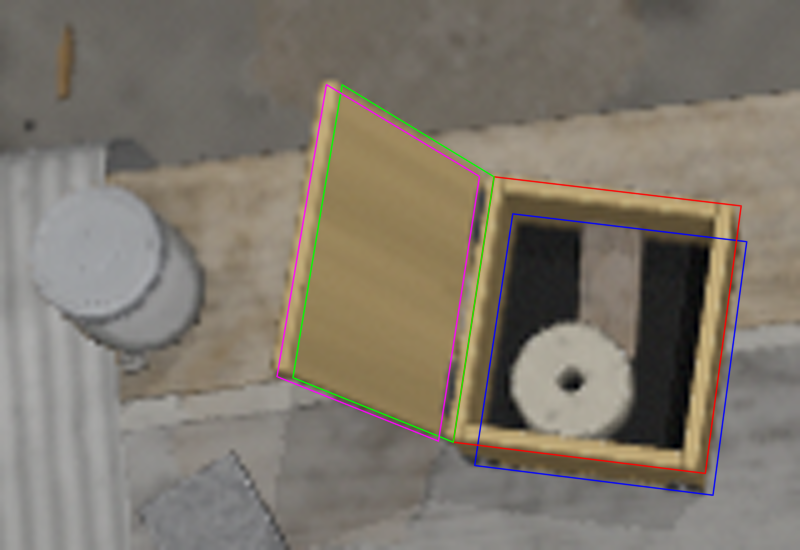

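>>> step_arm([
  [-0.3,-0.2,-0.5,0,0,0,0],
  [-0.78,-0.47,-0.5,0,0,0,0],
  [-0.78,-0.47,-0.5,0,0,0,0],
  [-0.78,-0.47,-0.4,0,0,0,0],
  [-0.78,-0.47,-0.3,0,0,0,0],
  [-0.78,-0.47,-0.3,0,0,0,0],
  [-0.78,-0.47,-0.3,0,0,0,0],
  [-0.78,-0.47,-0.3,0,0,0,0],
  [-0.78,-0.47,-0.3,0,0,0,0],
  [-0.78,-0.47,-0.3,0,0,0,0],
])

```text
time: 1.73
ee_pos: [0.3955, 0.3592, 0.369]
tool_rot: [0.0, 0.192, 0.981, 0.001]
ft_force: [0.6, 0.1, -0.7]
grip_width: 0.0856
```

>>> step_arm([
  [-0.8,-0.46,-0.17,0,0,0,0],
  [-0.8,-0.46,-0.17,0,0,0,0],
  [-0.8,-0.46,-0.17,0,0,0,0],
  [-0.8,-0.46,-0.17,0,0,0,0],
  [-0.8,-0.46,-0.17,0,0,0,0],
  [-0.8,-0.46,-0.17,0,0,0,0],
  [-0.8,-0.46,-0.17,0,0,-0.5,0],
  [-0.8,-0.46,-0.17,0,0,-0.5,0],
  [-0.8,-0.46,-0.17,0,0,-0.5,0],
  [-0.6,-0.4,-0.1,0,0,-0.5,0],
])

```text
time: 2.57
ee_pos: [0.5712, 0.1254, 0.4353]
tool_rot: [0.005, 0.106, 0.994, 0.006]
ft_force: [-0.1, 0.4, -1.2]
grip_width: 0.0856
```

>>> step_arm([
  [0,-0.3,0,-1,0,0,0],
  [0,-0.3,0,-1,0,0,0],
  [0,-0.3,0,-1,0,0,0],
  [0,-0.3,0,-1,0,0,0],
  [0,-0.3,0,-1,0,0,0],
  [0,-0.2,0,-1,0,0,0],
  [0,-0.2,0,-1,0,0,0],
  [0,-0.2,0,-1,0,0,0],
  [0,0,0,-1,0,0,0],
  [0,0,0,0,0,0,0],
])

```text
time: 3.4
ee_pos: [0.5596, 0.0521, 0.4323]
tool_rot: [0.063, 0.093, 0.908, 0.404]
ft_force: [0.1, -1.5, -0.9]
grip_width: 0.0857
```

```bash
cat >> h.py <<'E'
from scipy.spatial.transform import Rotation as Ro
P=np.load('p.npy')
cx=np.array([np.cos(P[2]),np.sin(P[2]),0]); cy=np.array([-cx[1],cx[0],0]); H=np.array([P[0],P[1],.075])+.06*cx
def st():
    s=observe(); q=s['tool_rot']; R=Ro.from_quat([*q[1:],q[0]]).as_matrix(); d=s['ee_pos']-H
    ty,tz=R[:,1],R[:,2]
    print('t',round(s['time'],2),'X,Y,Z rel hinge mm',(1e3*np.array([d@cx,d@cy,d[2]])).round(1),'phi',np.degrees(np.arctan2(tz@cx,-tz[2])).round(1),'tilt xerr',np.degrees(R.T@cy).round(1),'F casex,casey,z',np.array([s['ft_force']@cx,s['ft_force']@cy,s['ft_force'][2]]).round(2),'q',s['q'].round(2),s['grip_width'].round(3))
    return s,R
E
python3 - <<'E'
from h import *
st()
for n,c in(('scene',(120,40,360,240)),('top',(100,100,380,300))): overlay(n,P,f'pics/a_{n}.png',c)
E
```

```text
Traceback (most recent call last):
  File "h.py", line 33, in st
    print('t',round(s['time'],2),'X,Y,Z rel hinge mm',(1e3*np.array([d@cx,d@cy,d[2]])).round(1),'phi',np.degrees(np.arctan2(tz@cx,-tz[2])).round(1),'tilt xerr',np.degrees(R.T@cy).round(1),'F casex,casey,z',np.array([s['ft_force']@cx,s['ft_force']@cy,s['ft_force'][2]]).round(2),'q',s['q'].round(2),s['grip_width'].round(3))
                                                                                                                                                                                                                                                                                                          ^^^^^^^^^^^^^^^^^^^^^
AttributeError: 'float' object has no attribute 'round'
```

```bash
sed -i "s/s\['grip_width'\].round(3)/round(float(s['grip_width']),3)/" h.py
python3 - <<'E'
from h import *
st()
for n,c in(('scene',(120,40,360,240)),('top',(100,100,380,300))): overlay(n,P,f'pics/a_{n}.png',c)
E
```

```text
t 3.4 X,Y,Z rel hinge mm [-103.4  -18.5  357.3] phi 48.2 tilt xerr [57.2  1.2 -2. ] F casex,casey,z [-1.43 -0.44 -0.86] q [ 0.12  0.29  0.13  1.75 -0.94  1.28  1.99] 0.086
```

View pics/a_scene.png

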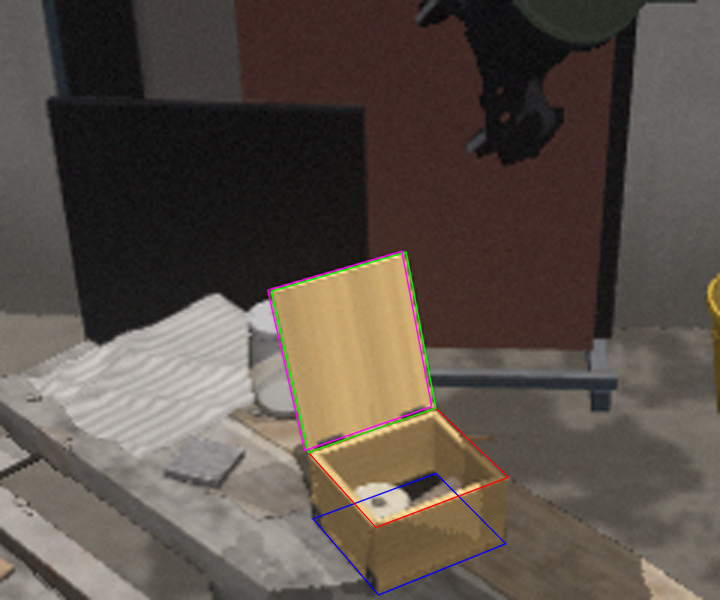

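View pics/a_top.png

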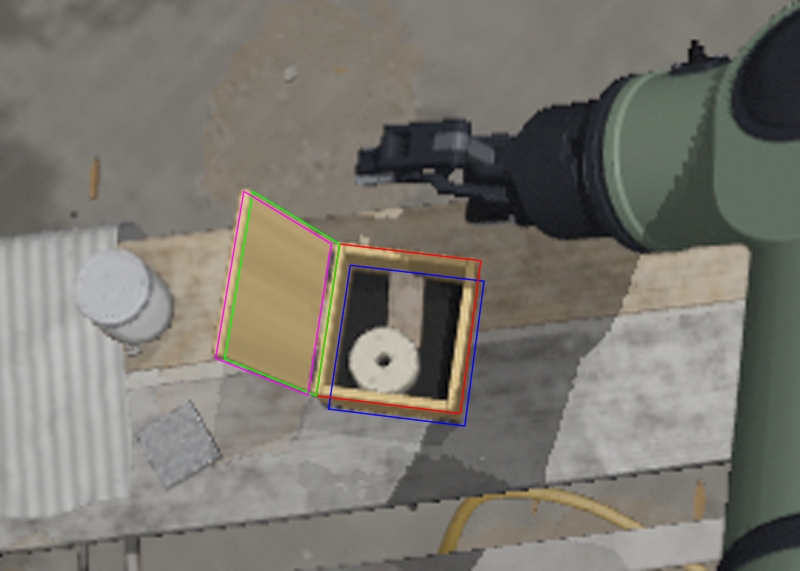

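```bash
python3 - <<'E'
from h import *
s,R=st()
for n,(l,t,r,b) in(('scene',(200,0,320,110)),('top',(210,120,310,200))):
    im=camera(n); k=6 if n=='scene' else 8; g=cv2.resize(im[t:b,l:r],None,fx=k,fy=k,interpolation=cv2.INTER_CUBIC)[:,:,::-1].copy()
    for v in(-.057,-.0425,.0425,.057):
        for u,col in((-.04,(255,0,0)),(.001,(0,255,0)),(.014,(0,0,255))):
            for x in (-.011,.011):
                q=(proj(n,s['ee_pos']+R@[x,v,u])[0]-[l,t]+.5)*k
                cv2.circle(g,tuple(np.int32(q)),3,col,-1)
    cv2.imwrite(f'pics/f_{n}.png',g)
E
```

```text
t 3.5 X,Y,Z rel hinge mm [-101.7  -18.6  358.3] phi 47.8 tilt xerr [57.2  1.4 -1.9] F casex,casey,z [ 0.54 -0.07  0.32] q [ 0.11  0.29  0.13  1.75 -0.93  1.27  1.98] 0.085
```

View pics/f_scene.png

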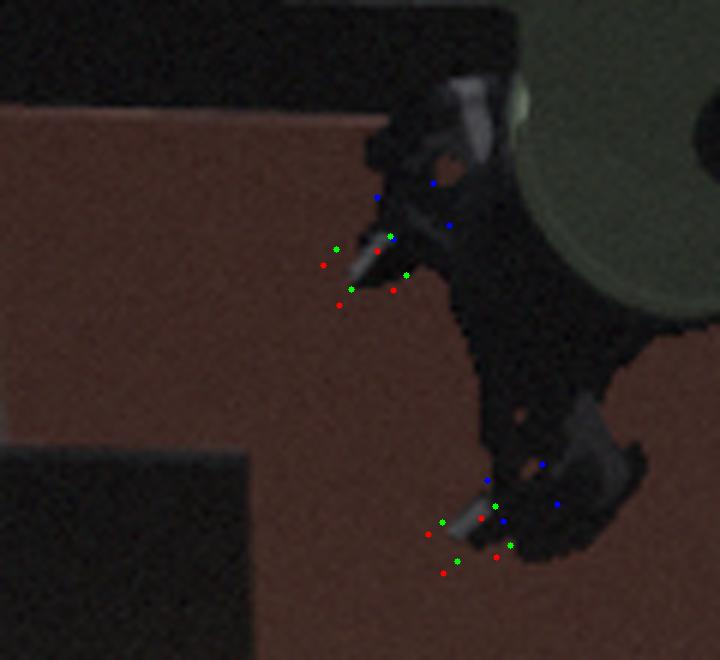

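View pics/f_top.png

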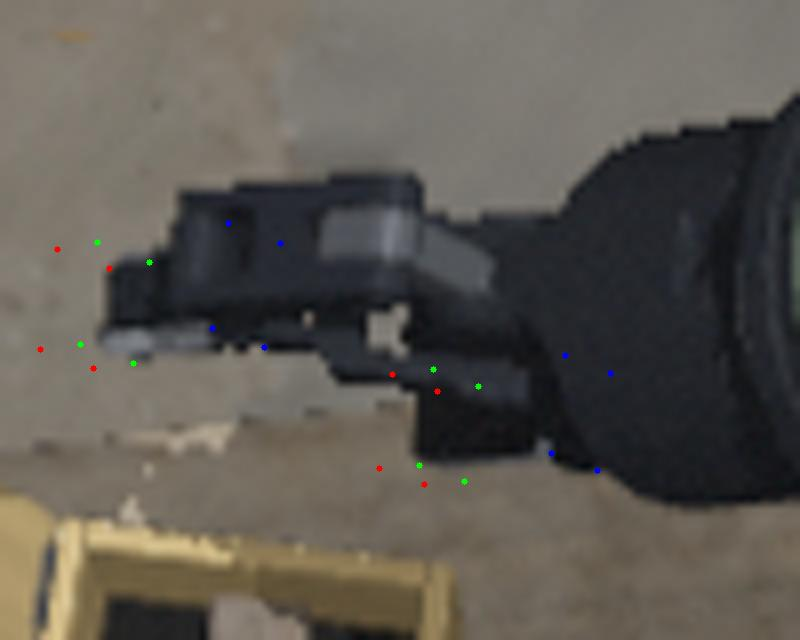

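>>> step_arm([
  [0.1,0,0.4,0.4,0,0,0],
  [0.1,0,0.8,0.5,0,0,0],
  [0.1,0,0.9,0.5,0,0,0],
  [0.1,0,0.9,0.5,0,0,0],
  [0.1,0,0.9,0.5,0,0,0],
  [0.1,0,0.9,0.5,0,0,0],
  [0.1,0,0.9,0.1,0,0,0],
  [0,0,0.9,0,0,0,0],
  [0,0,0.5,0,0,0,0],
  [0,0,0,0,0,0,0],
])

```text
time: 4.43
ee_pos: [0.577, 0.205, 0.2714]
tool_rot: [0.059, 0.082, 0.958, 0.268]
ft_force: [0.1, 0.8, -0.1]
grip_width: 0.0853
```

```bash
cat > look.py <<'E'
import sys
from h import *
s,R=st()
tag=sys.argv[1]
for n,c in(('scene',(150,60,330,240)),('top',(120,120,330,280))): overlay(n,P,f'pics/{tag}_{n}.png',c,float(sys.argv[2]))
E
python3 look.py b 1.92
```

```text
t 4.43 X,Y,Z rel hinge mm [ 49.8  -3.8 196.4] phi 31.8 tilt xerr [57.1  3.  -2.8] F casex,casey,z [ 0.78  0.07 -0.08] q [-0.23  0.4   0.04  1.87 -0.78  0.75  1.76] 0.085
```

View pics/b_scene.png

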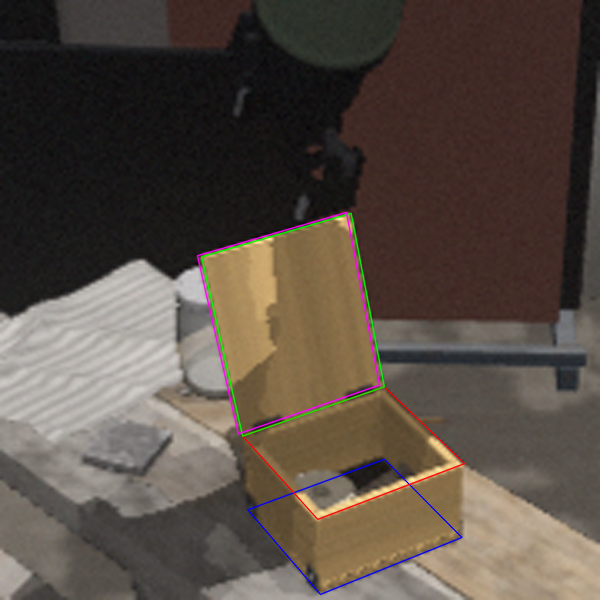

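>>> step_arm([
  [0,-0.24,0.33,0,0.1,0.1,0],
  [0,-0.24,0.33,0,0.1,0.1,0],
  [0,-0.24,0.33,0,0.1,0.1,0],
  [0,-0.24,0.33,0,0.1,0.1,0],
  [0,-0.24,0.33,0,0.1,0.1,0],
  [0,-0.24,0.33,0,0.1,0.1,0],
  [0,-0.24,0.33,0,0,0,0],
  [0,-0.16,0.2,0,0,0,0],
  [0,0,0,0,0,0,0],
  [0,0,0,0,0,0,0],
])

```text
time: 5.37
ee_pos: [0.5814, 0.1902, 0.1738]
tool_rot: [0.027, 0.105, 0.956, 0.272]
ft_force: [0.1, 0.1, 0.4]
grip_width: 0.0852
```

```bash
python3 look.py c 1.92
```

```text
t 5.37 X,Y,Z rel hinge mm [ 36.2 -11.1  98.8] phi 31.7 tilt xerr [57.3 -0.6  0.1] F casex,casey,z [ 0.15 -0.09  0.36] q [-0.15  0.56 -0.02  1.9  -0.89  0.67  1.91] 0.085
```

View pics/c_scene.png

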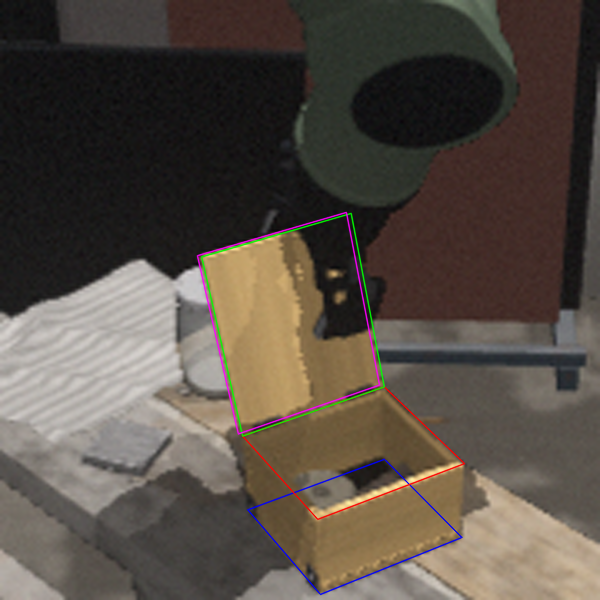

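View pics/c_top.png

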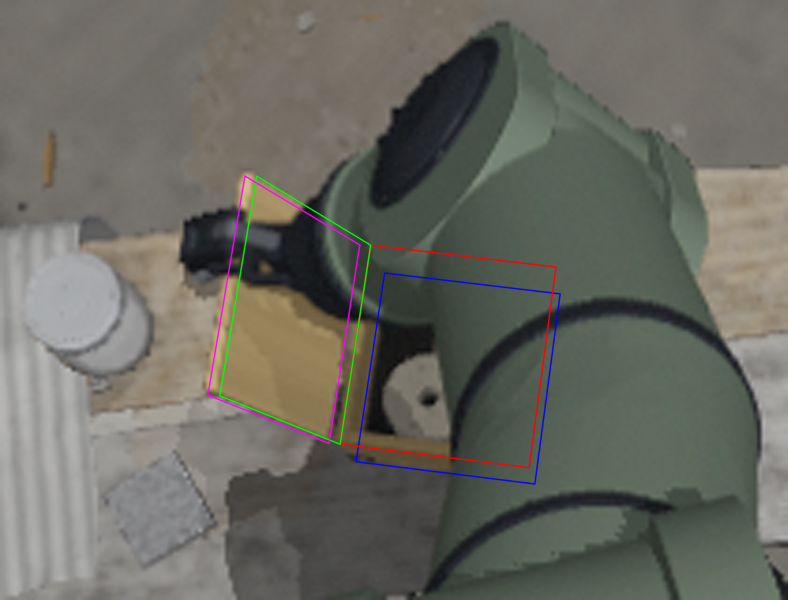

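>>> step_arm([
  [0,-0.1,-0.1,0,0,0,0],
  [0,-0.1,-0.1,0,0,0,0],
  [0,-0.1,-0.1,0,0,0,0],
  [0,-0.1,-0.1,0,0,0,0],
  [0,-0.1,-0.1,0,0,0,0],
  [0,-0.1,-0.1,0,0,0,0],
  [0,-0.1,-0.1,0,0,0,0],
  [0,-0.1,-0.1,0,0,0,0],
  [0,-0.1,-0.1,0,0,0,0],
  [0,-0.1,-0.08,0,0,0,0],
])

```text
time: 6.3
ee_pos: [0.5726, 0.1477, 0.188]
tool_rot: [0.029, 0.103, 0.956, 0.273]
ft_force: [-1.0, 1.5, 1.8]
grip_width: 0.0853
```

```bash
python3 look.py d 1.73
```

```text
t 6.3 X,Y,Z rel hinge mm [ -7.2 -11.3 113. ] phi 31.9 tilt xerr [57.3 -0.3 -0.1] F casex,casey,z [1.24 1.3  1.85] q [-0.08  0.53  0.    1.92 -0.87  0.72  1.95] 0.085
```

View pics/d_scene.png

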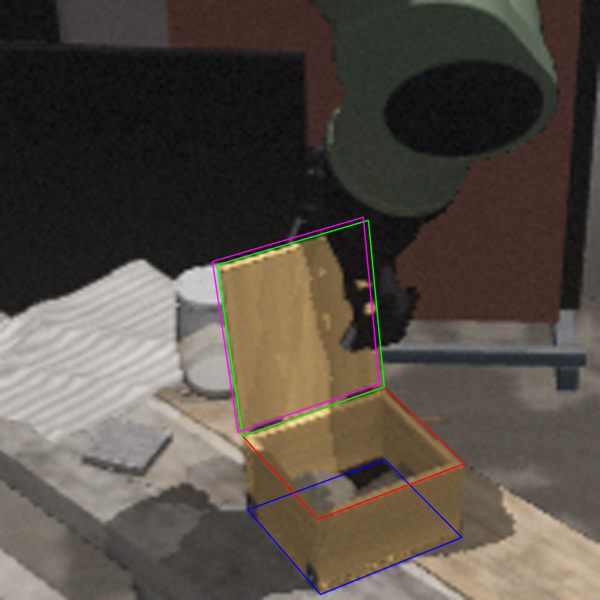

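View pics/d_top.png

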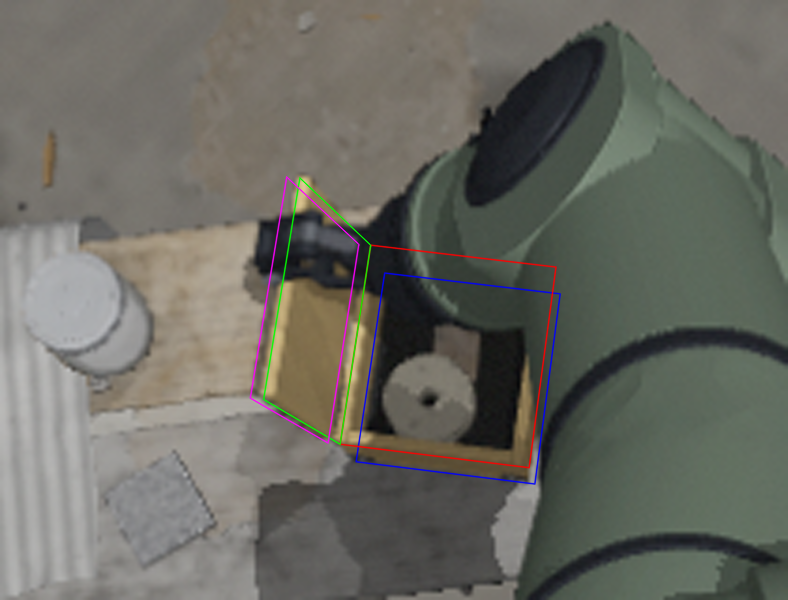

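>>> step_arm([
  [0,-0.12,-0.06,0,0,0,0],
  [0,-0.12,-0.06,0,0,0,0],
  [0,-0.12,-0.06,0,0,0,0],
  [0,-0.12,-0.06,0,0,0,0],
  [0,-0.12,-0.06,0,0,0,0],
  [0,-0.12,-0.06,0,0,0,0],
  [0,-0.12,-0.06,0,0,0,0],
  [0,-0.12,-0.06,0,0,0,0],
  [0,-0.12,-0.06,0,0,0,0],
  [0,-0.1,-0.05,0,0,0,0],
])

```text
time: 7.23
ee_pos: [0.5637, 0.1054, 0.1838]
tool_rot: [0.029, 0.104, 0.956, 0.273]
ft_force: [0.4, 0.5, 1.1]
grip_width: 0.0856
```

```bash
python3 look.py e 1.38
```

```text
t 7.23 X,Y,Z rel hinge mm [-50.4 -11.5 108.8] phi 31.9 tilt xerr [57.3 -0.3 -0.1] F casex,casey,z [ 0.57 -0.27  1.13] q [-0.01  0.52  0.01  1.94 -0.87  0.75  2.03] 0.086
```

View pics/e_scene.png

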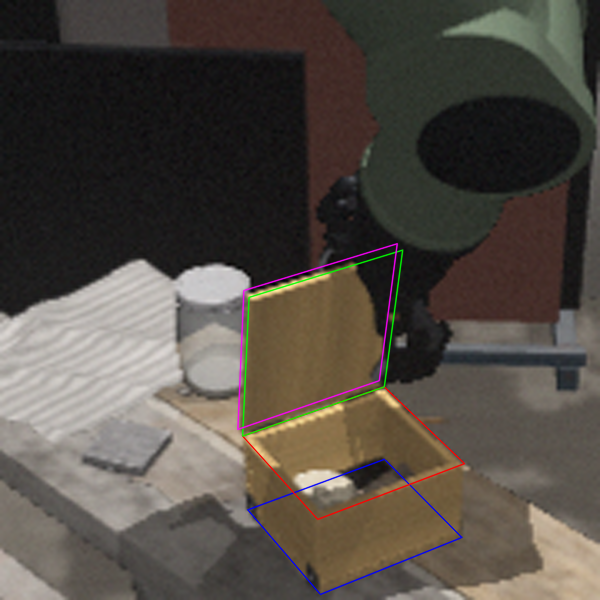

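View pics/e_top.png

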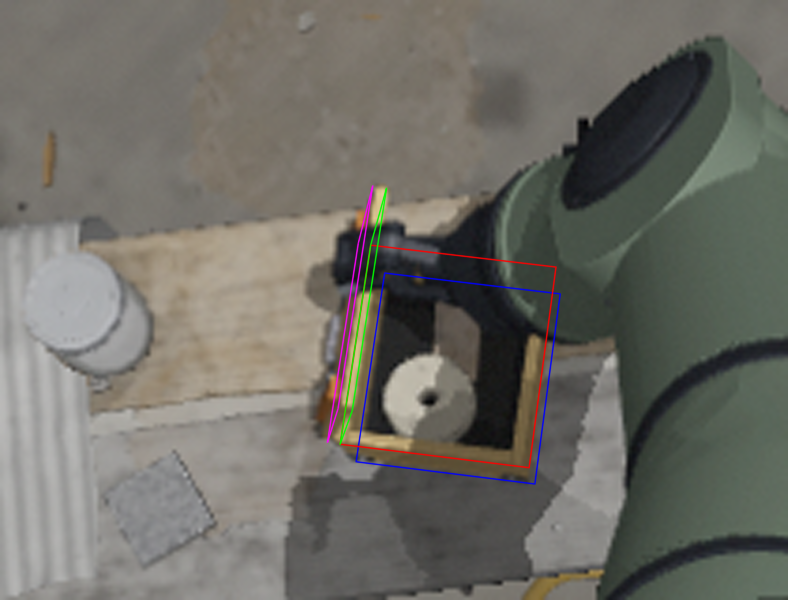

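>>> step_arm([
  [0,0.3,0,0,0,0,0],
  [0,0.3,0,0,0,0,0],
  [0,0.2,0,-0.5,0,0,0],
  [0,0.2,0,-0.5,0,0,0],
  [0,0.12,0,-0.5,0,0,0],
  [0,0.1,0,-0.5,0,0,0],
  [0,0,0,-0.5,0,0,0],
  [0,0,0,-0.5,0,0,0],
  [0,0,0,0,0,0,0],
  [0,0,0,0,0,0,0],
])

```text
time: 8.17
ee_pos: [0.572, 0.1466, 0.2102]
tool_rot: [0.043, 0.094, 0.91, 0.402]
ft_force: [0.1, -0.5, 0.3]
grip_width: 0.0856
```

```bash
python3 look.py f 1.25
```

```text
t 8.17 X,Y,Z rel hinge mm [ -8.3 -11.  135.2] phi 47.7 tilt xerr [57.3  0.2  0. ] F casex,casey,z [-0.43 -0.17  0.32] q [ 0.15  0.57 -0.15  1.96 -1.13  0.83  2.29] 0.086
```

View pics/f_scene.png

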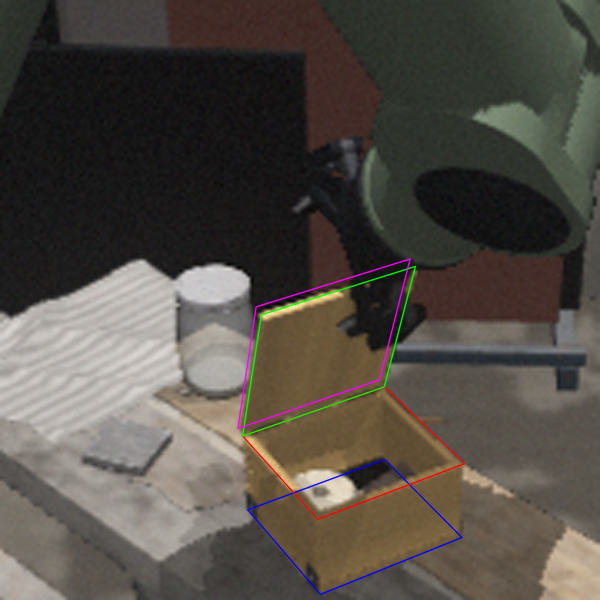

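View pics/f_top.png

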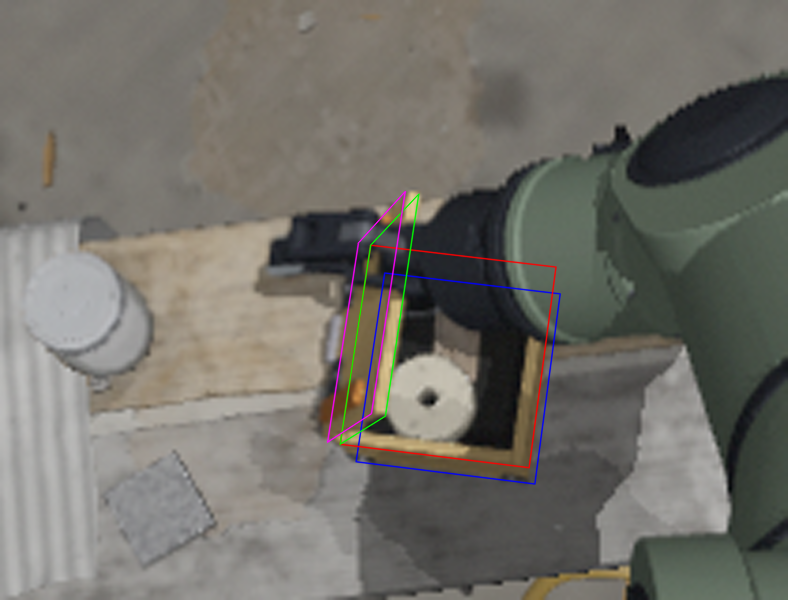

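>>> step_arm([
  [0,0,0,0,0,0,0],
  [0,0,0,0,0,0,0],
  [0,0,0,0,0,0,0],
  [0,0,0,0,0,0,0],
  [0,0,0,0,0,0,0],
  [0,0,0,0,0,0,0],
  [0,0,0,0,0,0.3,0],
  [0,0,0,0,0,0.3,0],
  [0,0,0,0,0,0.3,0],
  [0,0,0,0,0,0,0],
])

```text
time: 9.1
ee_pos: [0.5722, 0.1485, 0.2116]
tool_rot: [0.026, 0.132, 0.906, 0.401]
ft_force: [-0.0, -1.2, -0.5]
grip_width: 0.0851
```

```bash
python3 look.py g 1.22
```

```text
t 9.1 X,Y,Z rel hinge mm [ -6.4 -10.8 136.6] phi 47.4 tilt xerr [57.1 -4.6  0. ] F casex,casey,z [-1.21 -0.22 -0.5 ] q [ 0.14  0.57 -0.13  1.95 -1.13  0.84  2.2 ] 0.085
```

View pics/g_scene.png

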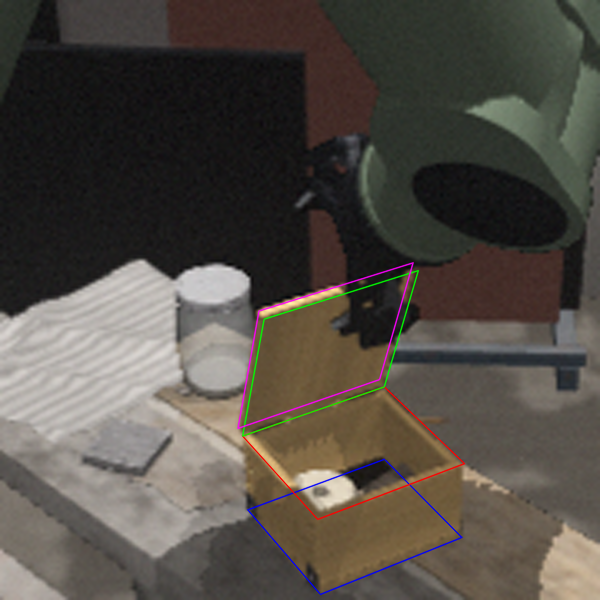

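View pics/g_top.png

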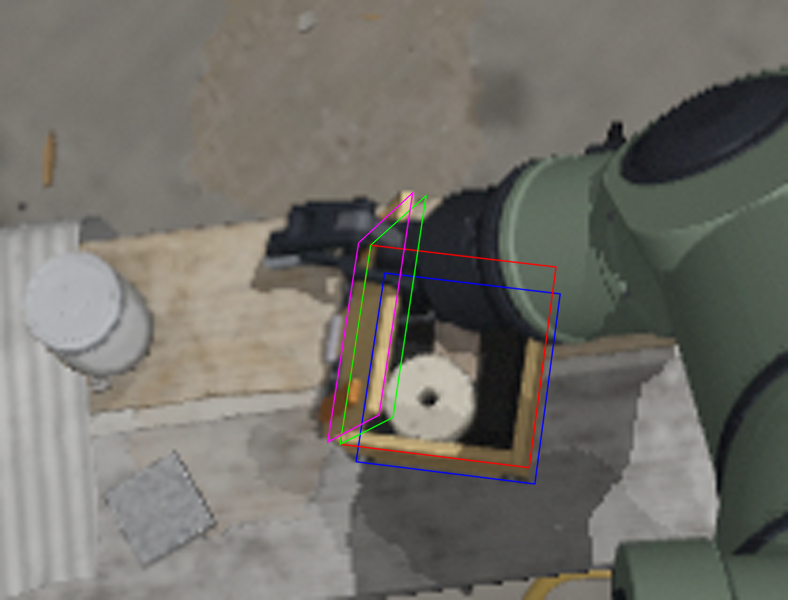

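>>> step_arm([
  [0,-0.2,-0.2,0,0,0,0],
  [0,-0.2,-0.2,0,0,0,0],
  [0,0,0,0,0,0,0],
  [0,0,0,0,0,0.3,0],
  [0,0,0,0,0,0.3,0],
  [0,0,0,0,0,0.3,0],
  [0,0,0,0,0,0.3,0],
  [0,0,0,0,0,0,0],
  [0,0,0,0,0,0,0],
  [0,0,0,0,0,0,0],
])

```text
time: 10.03
ee_pos: [0.5673, 0.1299, 0.2108]
tool_rot: [0.003, 0.183, 0.897, 0.402]
ft_force: [-0.9, -1.3, -0.2]
grip_width: 0.0853
```

```bash
python3 look.py i 1.12
```

```text
t 10.03 X,Y,Z rel hinge mm [-25.7  -9.8 135.8] phi 47.5 tilt xerr [ 56.2 -11.    0. ] F casex,casey,z [-1.42  0.59 -0.24] q [ 0.15  0.57 -0.1   1.96 -1.13  0.87  2.11] 0.085
```

View pics/i_scene.png

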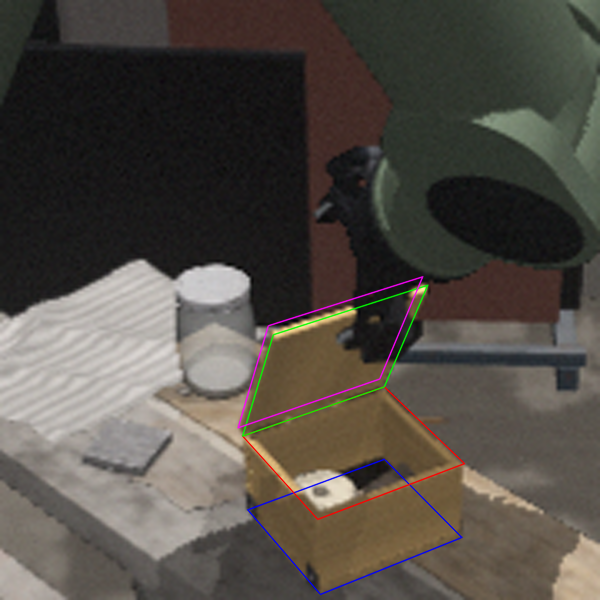

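View pics/i_top.png

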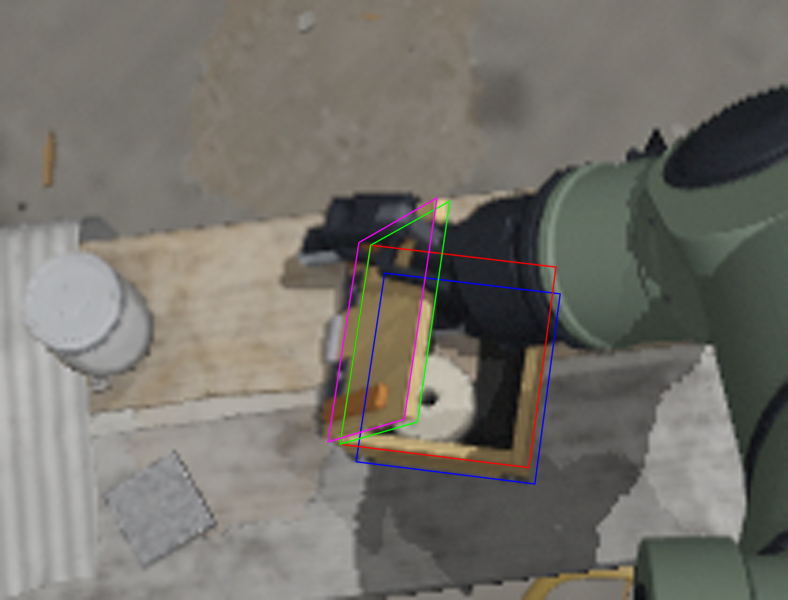

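>>> step_arm([
  [0,0,0,0,0,0,0],
  [0,0,0,0,0,0,0],
  [0,0,0,0,0,0,0],
  [0,0,0,0,0,0,0],
  [-0.01,-0.06,-0.03,0.12,-0.02,0,0],
  [-0.02,-0.08,-0.03,0.12,-0.02,0,0],
  [-0.02,-0.08,-0.03,0.12,-0.02,0,0],
  [-0.02,-0.08,-0.03,0.12,-0.02,0,0],
  [-0.02,-0.08,-0.03,0.12,-0.02,0,0],
  [-0.02,-0.08,-0.03,0.12,-0.02,0,0],
])

```text
time: 10.97
ee_pos: [0.5647, 0.1152, 0.2039]
tool_rot: [0.002, 0.185, 0.91, 0.37]
ft_force: [0.6, -0.1, -1.3]
grip_width: 0.0854
```

```bash
python3 look.py j 1.0
```

```text
t 10.97 X,Y,Z rel hinge mm [-40.6 -10.4 128.9] phi 43.5 tilt xerr [ 56.2 -11.    0.1] F casex,casey,z [ 0.   -0.57 -1.3 ] q [ 0.12  0.55 -0.07  1.96 -1.06  0.85  2.06] 0.085
```

View pics/j_scene.png

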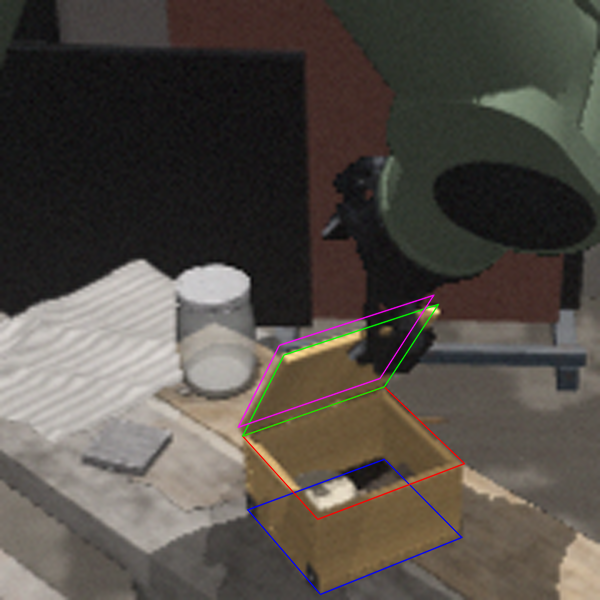

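View pics/j_top.png

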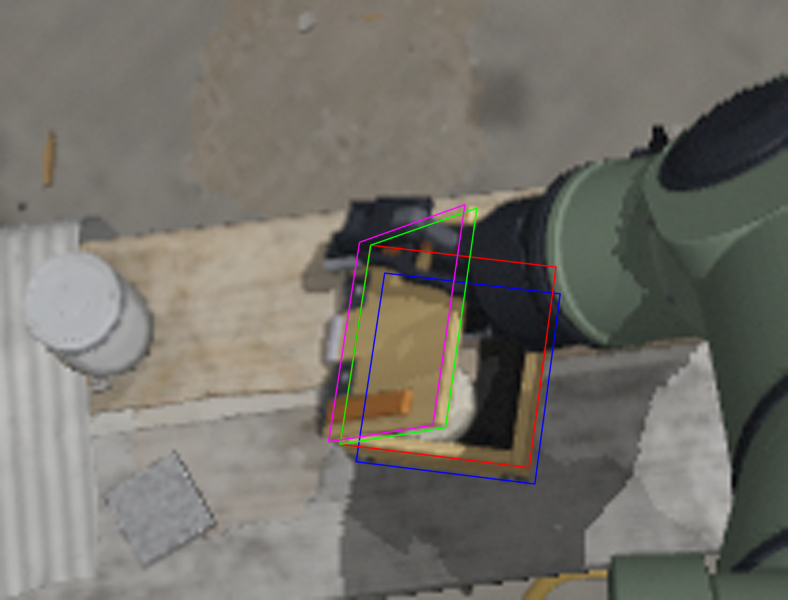

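>>> step_arm([
  [0,0,0,0,0,0,0],
  [0,0,0,0,0,0,0],
  [0,0,0,0,0,0,0],
  [-0.01,-0.05,-0.02,0.07,-0.01,0,0],
  [-0.01,-0.07,-0.02,0.07,-0.01,0,0],
  [-0.01,-0.07,-0.02,0.07,-0.01,0,0],
  [-0.01,-0.07,-0.02,0.07,-0.01,0,0],
  [-0.01,-0.07,-0.02,0.07,-0.01,0,0],
  [-0.01,-0.07,-0.02,0.07,-0.01,0,0],
  [-0.01,-0.07,-0.02,0.07,-0.01,0,0],
])

```text
time: 11.9
ee_pos: [0.5609, 0.1012, 0.1967]
tool_rot: [0.001, 0.187, 0.918, 0.349]
ft_force: [-0.1, -0.6, -1.3]
grip_width: 0.0855
```

```bash
python3 look.py k 0.88
```

```text
t 11.9 X,Y,Z rel hinge mm [-55.1  -9.6 121.7] phi 40.8 tilt xerr [ 56.2 -11.    0.3] F casex,casey,z [-0.62 -0.02 -1.25] q [ 0.11  0.55 -0.04  1.95 -1.02  0.84  2.03] 0.086
```

View pics/k_scene.png

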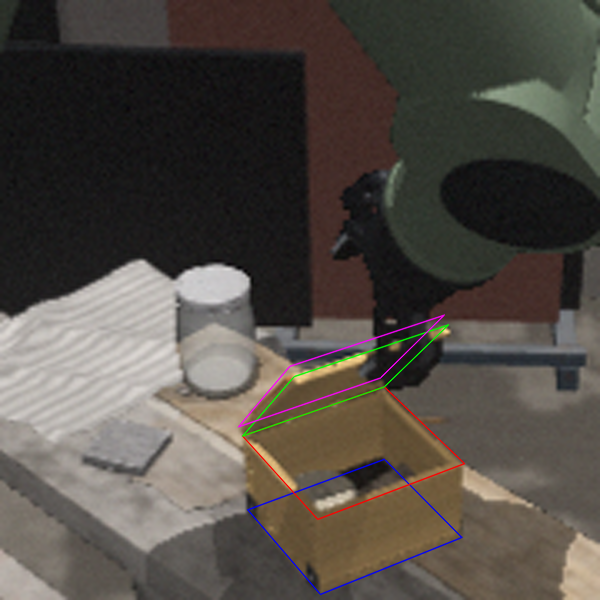

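View pics/k_top.png

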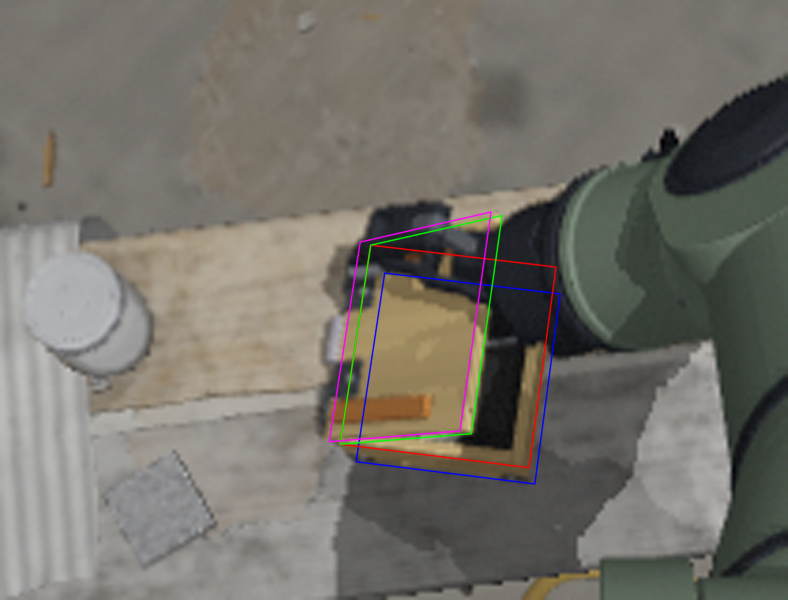

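>>> step_arm([
  [-0.01,-0.08,0,0,0,0,0],
  [-0.02,-0.08,0,0,0,0,0],
  [-0.02,-0.08,0,0,0,0,0],
  [-0.02,-0.08,0,0,0,0,0],
  [-0.02,-0.08,0,0,0,0,0],
  [-0.02,-0.08,0,0,0,0,0],
  [-0.02,-0.08,0,0,0,0,0],
  [-0.02,-0.08,0,0,0,0,0],
  [-0.02,-0.08,0,0,0,0,0],
  [-0.02,-0.08,0,0,0,0,0],
])

```text
time: 12.83
ee_pos: [0.5577, 0.0811, 0.1789]
tool_rot: [0.0, 0.186, 0.918, 0.349]
ft_force: [-0.2, 0.2, -0.4]
grip_width: 0.0854
```

```bash
python3 look.py l 0.7
```

```text
t 12.83 X,Y,Z rel hinge mm [-75.4 -10.6 103.9] phi 40.9 tilt xerr [ 56.2 -11.    0.3] F casex,casey,z [ 0.14  0.2  -0.4 ] q [ 0.15  0.58 -0.04  1.96 -1.02  0.84  2.09] 0.085
```

View pics/l_scene.png

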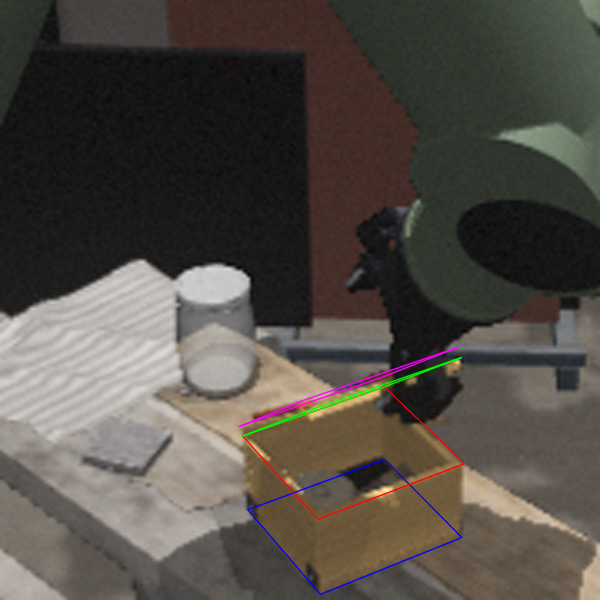

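View pics/l_top.png

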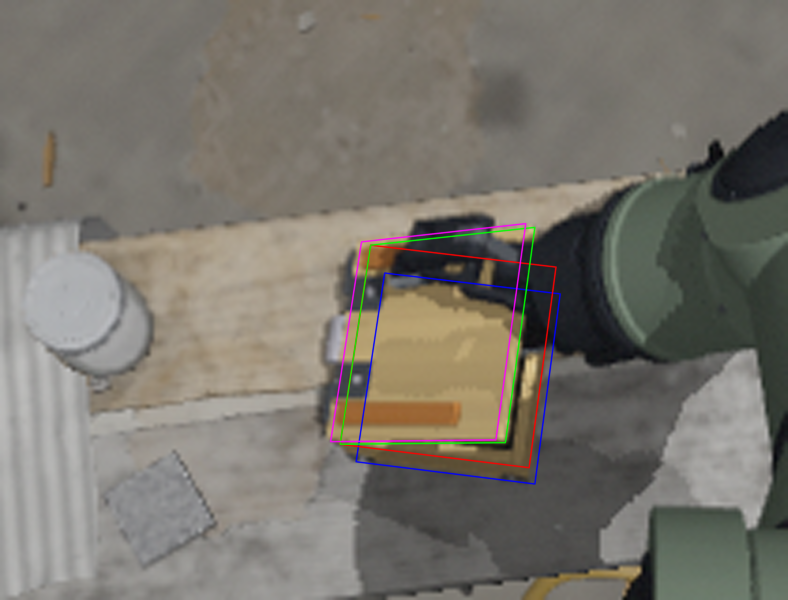

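>>> step_arm([
  [-0.01,-0.07,0.03,0,0,0,0],
  [-0.01,-0.07,0.03,0,0,0,0],
  [-0.01,-0.07,0.03,0,0,0,0],
  [-0.01,-0.07,0.03,0,0,0,0],
  [-0.01,-0.07,0.03,0,0,0,0],
  [-0.01,-0.07,0.03,0,0,0,0],
  [-0.01,-0.07,0.03,0,0,0,0],
  [-0.01,-0.07,0.03,0,0,0,0],
  [-0.01,-0.07,0.03,0,0,0,0],
  [-0.01,-0.07,0.03,0,0,0,0],
])

```text
time: 13.77
ee_pos: [0.5546, 0.07, 0.1564]
tool_rot: [0.001, 0.187, 0.918, 0.349]
ft_force: [-0.4, -1.9, -0.3]
grip_width: 0.0855
```

```bash
python3 look.py m 0.5
```

```text
t 13.77 X,Y,Z rel hinge mm [-86.9  -9.9  81.4] phi 40.8 tilt xerr [ 56.2 -11.    0.2] F casex,casey,z [-1.92 -0.02 -0.31] q [ 0.17  0.62 -0.05  1.97 -1.04  0.82  2.15] 0.085
```

View pics/m_scene.png

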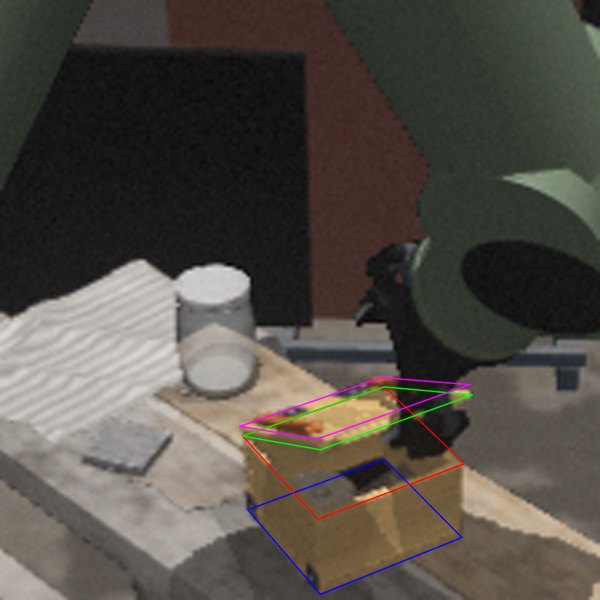

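View pics/m_top.png

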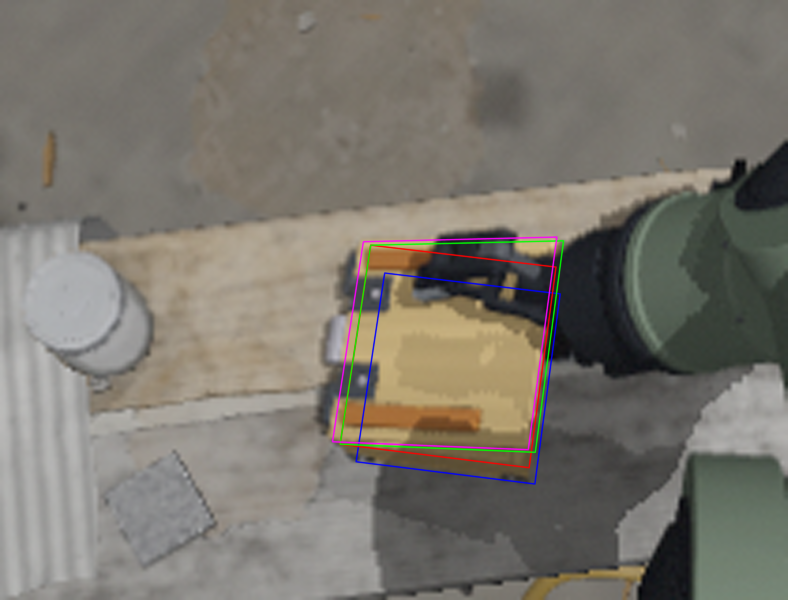

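>>> step_arm([
  [-0.01,-0.07,0.03,0,0,0,0],
  [-0.01,-0.07,0.03,0,0,0,0],
  [-0.01,-0.07,0.03,0,0,0,0],
  [-0.01,-0.07,0.03,0,0,0,0],
  [-0.01,-0.07,0.03,0,0,0,0],
  [-0.01,-0.07,0.03,0,0,0,0],
  [-0.01,-0.07,0.03,0,0,0,0],
  [-0.01,-0.07,0.03,0,0,0,0],
  [-0.01,-0.06,0.03,0,0,0,0],
  [-0.01,-0.06,0.03,0,0,0,0],
])

```text
time: 14.7
ee_pos: [0.5513, 0.0603, 0.1343]
tool_rot: [0.001, 0.186, 0.918, 0.349]
ft_force: [0.3, -0.5, -1.0]
grip_width: 0.0854
```

```bash
python3 look.py n 0.32
```

```text
t 14.7 X,Y,Z rel hinge mm [-97.1  -8.7  59.3] phi 40.8 tilt xerr [ 56.2 -11.    0.3] F casex,casey,z [-0.38 -0.39 -0.99] q [ 0.2   0.65 -0.06  1.98 -1.06  0.8   2.2 ] 0.085
```

View pics/n_scene.png

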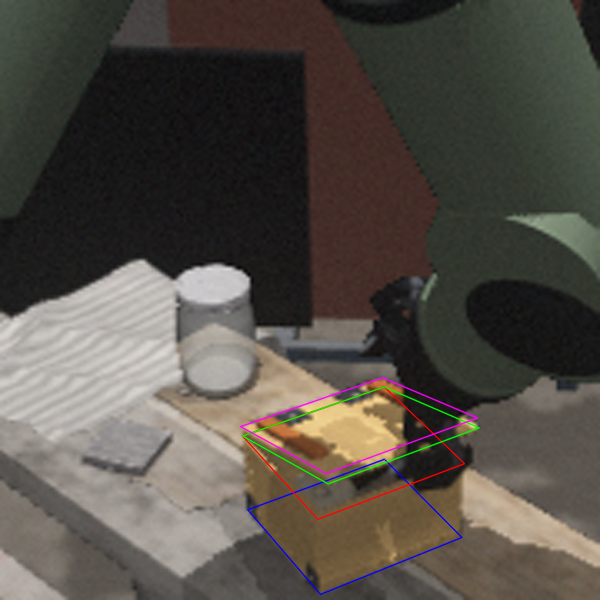

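>>> step_arm([
  [-0.01,-0.06,0.04,0,0,0,0],
  [-0.01,-0.06,0.04,0,0,0,0],
  [-0.01,-0.06,0.04,0,0,0,0],
  [-0.01,-0.06,0.04,0,0,0,0],
  [-0.01,-0.06,0.04,0,0,0,0],
  [-0.01,-0.06,0.04,0,0,0,0],
  [-0.01,-0.06,0.04,0,0,0,0],
  [-0.01,-0.06,0.04,0,0,0,0],
  [-0.01,-0.06,0.04,0,0,0,0],
  [-0.01,-0.06,0.04,0,0,0,0],
])

```text
time: 15.63
ee_pos: [0.5494, 0.0542, 0.1114]
tool_rot: [0.001, 0.186, 0.918, 0.349]
ft_force: [0.5, -0.3, -0.5]
grip_width: 0.0852
```

```bash
python3 look.py o 0.16
```

```text
t 15.63 X,Y,Z rel hinge mm [-103.5   -8.1   36.4] phi 40.9 tilt xerr [ 56.2 -10.9   0.3] F casex,casey,z [-0.22 -0.53 -0.51] q [ 0.22  0.7  -0.07  1.98 -1.08  0.78  2.26] 0.085
```

View pics/o_scene.png

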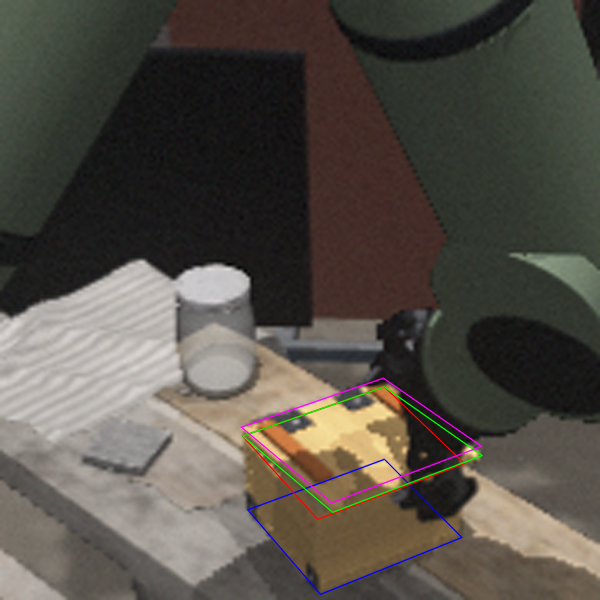

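View pics/o_top.png

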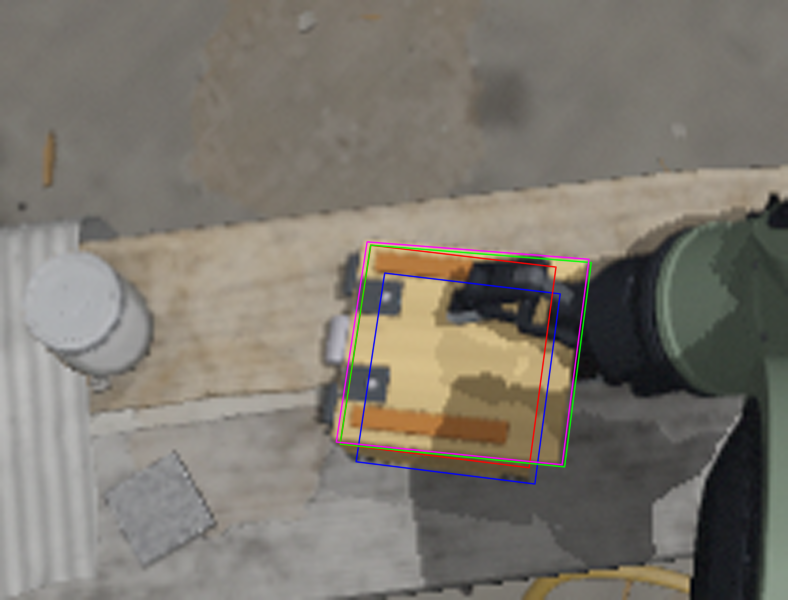

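>>> step_arm([
  [-0.01,-0.05,0.05,0,0,0,0],
  [-0.01,-0.05,0.05,0,0,0,0],
  [-0.01,-0.05,0.05,0,0,0,0],
  [-0.01,-0.05,0.05,0,0,0,0],
  [-0.01,-0.05,0.05,0,0,0,0],
  [-0.01,-0.05,0.05,0,0,0,0],
  [-0.01,-0.05,0.05,0,0,0,0],
  [-0.01,-0.05,0.04,0,0,0,0],
  [-0.01,-0.05,0.04,0,0,0,0],
  [-0.01,-0.05,0.03,0,0,0,0],
])

```text
time: 16.57
ee_pos: [0.5488, 0.0517, 0.089]
tool_rot: [0.001, 0.186, 0.918, 0.349]
ft_force: [0.7, 0.2, 1.0]
grip_width: 0.0853
```

```bash
python3 look.py q 0.0
```

```text
t 16.57 X,Y,Z rel hinge mm [-106.    -8.1   14. ] phi 40.9 tilt xerr [ 56.2 -10.9   0.3] F casex,casey,z [ 0.38 -0.59  0.95] q [ 0.24  0.74 -0.08  1.99 -1.11  0.75  2.31] 0.085
```

View pics/q_scene.png

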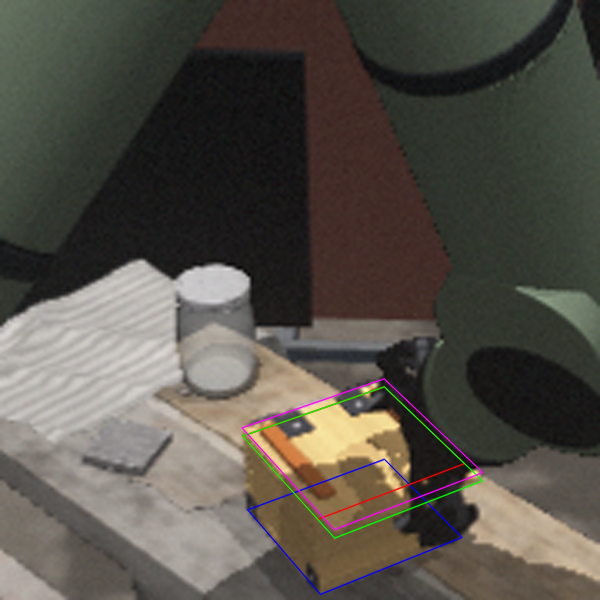

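View pics/q_top.png

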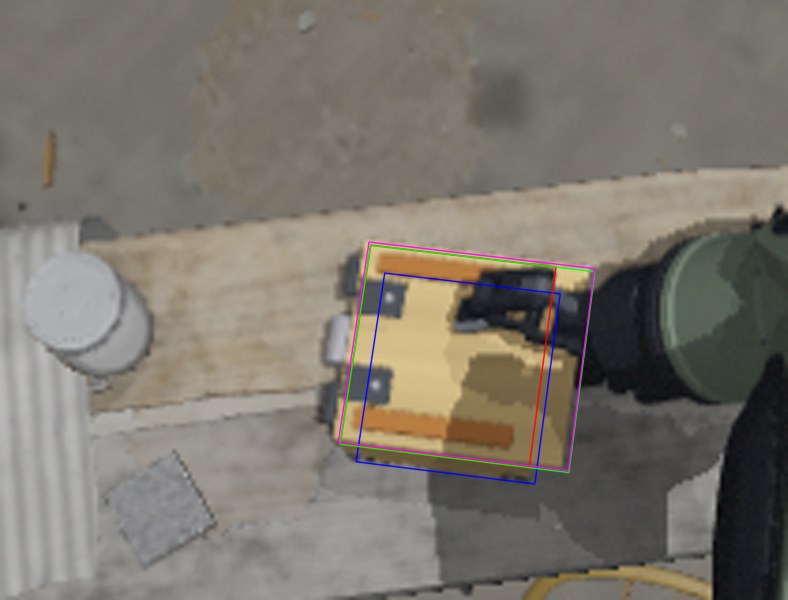

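>>> step_arm([
  [-0.01,-0.03,-0.02,0,0,0,0],
  [-0.01,-0.03,-0.02,0,0,0,0],
  [-0.01,-0.03,-0.02,0,0,0,0],
  [-0.01,-0.04,-0.03,0,0,0,0],
  [-0.01,-0.04,-0.03,0,0,0,0],
  [-0.01,-0.04,-0.03,0,0,0,0],
  [-0.01,-0.05,-0.04,0,0,0,0],
  [-0.01,-0.05,-0.04,0,0,0,0],
  [-0.01,-0.05,-0.04,0,0,0,0],
  [-0.01,-0.05,-0.04,0,0,0,0],
])

```text
time: 17.5
ee_pos: [0.5461, 0.0347, 0.0881]
tool_rot: [0.001, 0.186, 0.918, 0.349]
ft_force: [-0.5, 0.6, 0.4]
grip_width: 0.0853
```

```bash
python3 look.py r 0.0
```

```text
t 17.5 X,Y,Z rel hinge mm [-123.2   -9.    13.1] phi 40.9 tilt xerr [ 56.2 -10.9   0.2] F casex,casey,z [0.44 0.64 0.35] q [ 0.26  0.74 -0.07  1.98 -1.09  0.77  2.32] 0.085
```

View pics/r_scene.png

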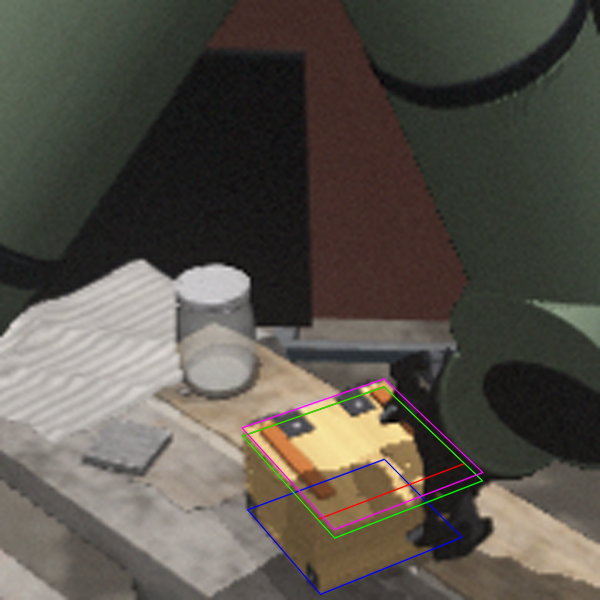

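View pics/r_top.png

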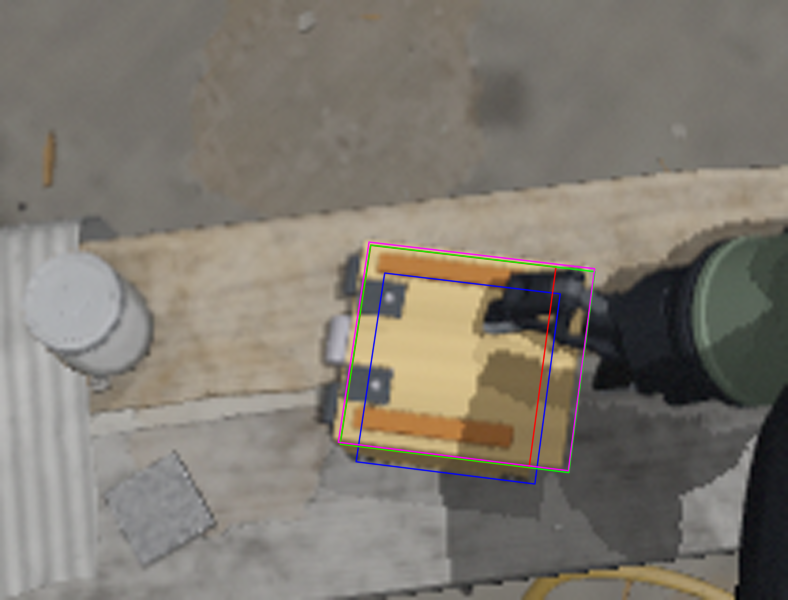

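>>> step_arm([
  [0,-0.1,-0.2,0,0,0,0],
  [0,-0.1,-0.2,0,0,0,0],
  [0,0,-0.4,0,0,0,0],
  [0,0,-0.6,0,0,0,0],
  [0,0,-0.6,0,0,0,0],
  [0,0,-0.6,0,0,0,0],
  [0,0,-0.6,0,0,0,0],
  [0,0,-0.6,0,0,0,0],
  [0,0,-0.3,0,0,0,0],
  [0,0,0,0,0,0,0],
])

```text
time: 18.43
ee_pos: [0.5245, -0.0579, 0.1859]
tool_rot: [0.001, 0.188, 0.919, 0.348]
ft_force: [0.6, -0.7, 0.9]
grip_width: 0.0855
```

```bash
python3 look.py s 0.0; python3 - <<'E'
from h import *
print(observe()['dq'].round(4))
for n in('scene','top'):
    camera(n)
    for t in("jar","wedge","block","lid"):
        for m in masks_of(n,t)[:1]: print(n,t,m['confidence'],m['rect'],np.argwhere(m['pixels']).mean(0)[::-1].round(1))
E
```

```text
t 18.43 X,Y,Z rel hinge mm [-218.3   -7.1  110.9] phi 40.7 tilt xerr [ 56.2 -11.1   0.2] F casex,casey,z [-0.52 -0.74  0.89] q [ 0.34  0.59  0.06  1.92 -0.89  1.02  2.19] 0.086
[-0.0135  0.0225 -0.0172  0.011  -0.0089 -0.01    0.0035]
scene jar 0.73 [204.6, 141.7, 228.6, 177.8] [214.6 158.5]
scene wedge 0.68 [345.3, 311.1, 382.0, 332.1] [364.6 321.3]
scene block 0.7 [390.2, 285.4, 422.1, 311.5] [405.1 297.5]
scene lid 0.86 [226.6, 174.3, 294.3, 219.7] [257.8 196.6]
top jar 0.84 [123.8, 184.7, 161.4, 220.8] [142.9 203.3]
top lid 0.93 [210.0, 184.9, 275.7, 247.3] [242.8 214. ]
```

View pics/s_scene.png

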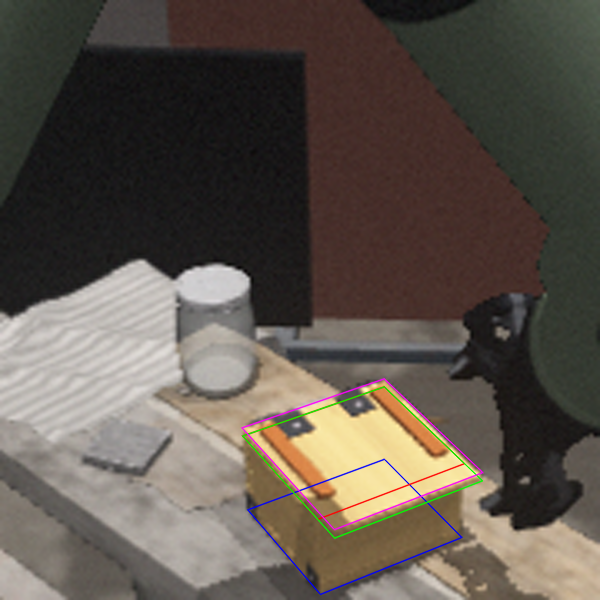

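View pics/s_top.png

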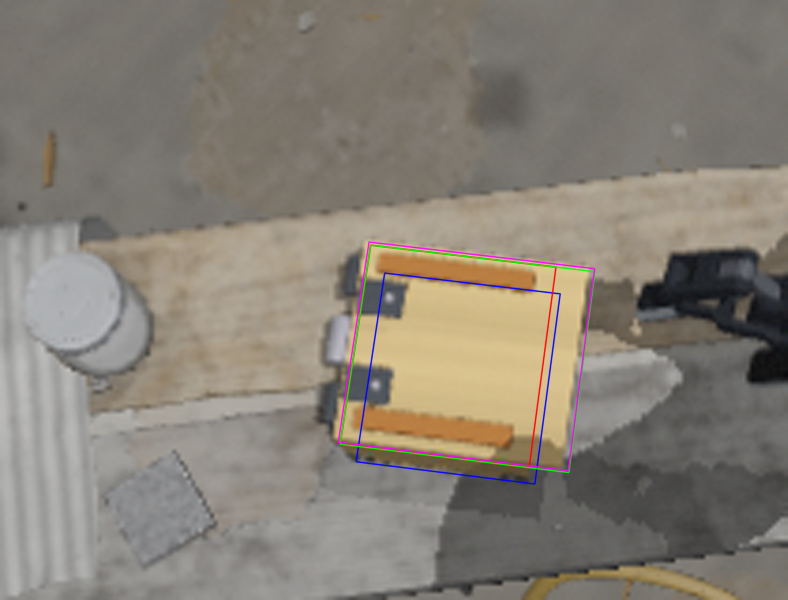

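>>> step_arm([
  [0,0,0,0,0,0,0],
  [0,0,0,0,0,0,0],
  [0,0,0,0,0,0,0],
  [0,0,0,0,0,0,0],
  [0,0,0,0,0,0,0],
  [0,0,0,0,0,0,0],
  [0,0,0,0,0,0,0],
  [0,0,0,0,0,0,0],
  [0,0,0,0,0,0,0],
  [0,0,0,0,0,0,0],
])

```text
time: 19.87
ee_pos: [0.5243, -0.0558, 0.184]
tool_rot: [-0.001, 0.187, 0.918, 0.348]
ft_force: [0.3, -0.3, 0.7]
grip_width: 0.0852
```

```bash
python3 -c "
from cell import *
print(observe()['time'],observe()['ft_force']); print(sign_off())"
```

```text
19.8667 [ 0.26475569 -0.27671943  0.71453243]
the job is handed in; nothing more can be done
None
```

The lid is shut, and I handed the job in at 19.9 s of the 48 s; no verdict was reported.

**What I did:** I put the open gripper over the lid's top edge, one finger behind it and one in front. The rear finger tipped the lid to about 1.37 rad and then drew back, so the lid fell by itself. The front finger caught it at about 1.25 rad.

I then let it fall free once more, as a safeguard for the free-fall step, and caught it again at about 1.13 rad. From there I eased it down on the front finger at about 0.2 rad/s until it was shut, slid the finger out from under the lip, and backed the hand away.

**Last checks:**
- **Lid:** the closed-lid outline drawn from my measured case position matches both final pictures. Contact force and lid speed were not measured directly. I judged the free fall, the catches and the lowering from the pictures, the arm's positions and the wrist force, which showed at most about 2.6 N.
- **Jar:** it has not moved in the top view, to within about 0.3 pixel. In the scene view its centre shifted because the lid no longer hides part of it.
- **Wedge and block:** both are unchanged in the scene view, to within about 0.1 pixel. In the final top view neither was detected, so those two rest on one view.
- **Hand:** it ended about 70 mm clear of the case, with the wrist force at noise level. One wrist joint came within about 0.13 rad of its range while tilted, so I rolled the hand about 11 degrees to keep it inside.

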